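# Press the locating pin into the sampler mount

### The job

Fit the brass-headed locating pin into the grey sampler mount: lift it out of the blue stand, feel for the plain hole near the middle of the mount's sprung black plate by sliding the pin's end over it under light pressure, then press the pin straight in until its collar sits flat on the plate, and let go. Press gently, so that the plate is never rammed hard against its stop, and leave the black-headed spare pin in the stand.

Things in the scene. Friction and masses are not known exactly. Their poses are not given: they have to be found in the camera images.
- dowel: brass-headed locating pin, upright, 67 mm long (all sizes in mm), 77 to 154 g. Origin: centre of the flat, unchamfered foot; z up along the pin. From the foot: steel shank 12 diameter up to 27, collar 28 diameter from 27 to 31, round brass grip 22 diameter from 31 to 67. At the start its collar rests on the stand, its shank in one of the stand's holes.
- dowel_tip (a point): the foot of the brass-headed pin (same point as the origin of dowel)
- spare: black-headed spare pin in another hole of the stand: same shape, but its shank is 16 mm in diameter and does not fit the mount. Origin: centre of its foot; z up. Stays where it is.
- stand: fixed blue stand, 60 (its x) x 190 (its y) x 34 mm high; origin: centre of its underside. Three upright holes of 18 diameter, at y = -60, 0 and +60; the pins stand in the two outer ones, either way round. Grip a pin with the fingers closing along the stand's x.
- mount: fixed grey housing with four bright screws, 112 x 112 x 43 mm high (128 wide along its y over the side rails), with a bore of 86 diameter in which a round black plate of 80 diameter floats on springs. Origin: centre of the underside; z up. The plate's flat top stands at 52 (9 above the housing); the plate cannot move sideways.
- plate (a joint): how far the black plate is pushed down, m: 0 at rest, 0.006 at its hard stop. It is sprung upward: it yields from about 3 N, 1.5 N more for each mm, 12 N at the stop, and springs back when freed. A pin pressed on the plate and slid over the hole drops in: the plate springs up round it and the push vanishes.
- port (a point): centre of the black plate's top at rest, 52 mm above the worktop. The hole for the pin is not here: it lies 2 to 5 mm from this point in an unknown direction that no listed pose shows, hard to see, black in black. It is upright, plain, 13.3 mm in diameter, without chamfer; the pin drops in only when within about 1 mm of the hole's centre.
- slug (a joint): a stiff steel slug that closes the hole 18 mm below the plate's top; value: how far it has been pushed down, m (0 at the start, about 0.009 when the pin is home). It gives way under about 4 to 5 N, stays where it is pushed and lets the pin go down its full 27, until the collar meets the plate. A pin let go in the hole drops onto it and stands upright, 9 proud.

How it is judged:
By the outcome, as a careful person would: the job done as asked, in the order asked, and still so for the second after the job is handed in, with the robot touching nothing.
It also fails if it takes over 72 s, if anything falls off the work surface, if the arm or the gripper's body presses on something with over 40 N, if the wrist force passes 120 N, or if a joint passes its speed limit or range.

### The arm

A 6-joint arm with a two-finger parallel gripper is mounted at the origin on a cart in front of the work surface, level with it; the furniture and walls round the work are solid. World frame = base frame: x ahead of the robot, y to its left, z up, the work surface at z = 0. Lengths are in m, angles in rad, forces in N, time in s.
With the tool pointing down it reaches from about 0.325 to 0.9 m from the base axis. Payload 6.1 kg.
Tool frame: the origin (TCP) lies at the very end of the fingers, on their centre line; the grasp point (between the pads) lies 19 mm behind it; z points along the fingers, y is the direction in which the jaws open and shut (so a half turn about z gives the same grasp; the last joint's range is limited). The gripper opens to 85 mm and grips with 20 to 120 N. Pads are 22 mm wide; open, the fingers measure 114 mm over their backs; the gripper's body (76 mm by 85 mm) begins 54 mm behind the grasp point. The pads swing forward as they close: fully open they stand 13 mm farther back than shut.
Start: joints at [-1.308, 0.22, 1.526, -0, 1.395, -0.126], TCP at [0.237, -0.578, 0.231] pointing down, gripper open.
Joint ranges: [-2.98, 2.98], [-0.91, 2.08], [0.09, 2.57], [-1.24, 4.39], [0.2, 2.65], [-2.68, 2.68]. Speed limits (rad/s): [2.57, 2.57, 3.01, 3.14, 3.14, 3.14].

### API

Orientations are given as a rotation vector (axis times angle).
In Python, from station import r gives the robot as it stands.
- The arm moves only by the shell command python3 -m pendant 'ROWS'. ROWS is JSON, a list of rows, each an object with "translation": the shift along the tool's x, y, z in mm, a list of three; "spin": the turn about the tool's z in rad; "fingers": the closure, from 0 (fully open) to 1 (shut). In form: [{"translation": [dx, dy, dz], "spin": spin, "fingers": fingers}, ...]. A call has 1 to 12 rows; each row is the pose to reach, as a shift and turn from the pose commanded when the call began, along the tool's axes at that moment; what a row does not reach only later rows make up. A row lasts 1/10 s, in which the tool goes at most 50 mm and 8.59 degrees, less where a joint would pass 70% of its speed; a pose out of reach is approached as far as the arm can. A call with a gripper value outside its range is refused whole. The fingers move at their own pace and stop on an object; the grip force is fixed at half the most. Time passes only in rows, so rows that repeat a pose let the fingers close. It gives the time, the measured TCP pose, the force and the opening at its end, in the units of the state.
- r.get_state(): the state, without advancing time (a new reading comes with each control period).
- r.camera(name): name is "side" or "top" or "wrist"; returns the picture (420x560x3 uint8, blue, green, red); there is no depth.
- r.get_calibration(name): a dict with "intrinsics" (3x3 intrinsics, pixels), "k1" (the pictures are not rectified: a ray, as slopes to the right and down, at radius r is drawn at 1 + k1 r^2 times it, then the intrinsics apply), "R" (3x3) and "t" (3): a world point X has camera coordinates R X + t; the wrist camera has in their place "T_tool_cam" (4x4, takes a point from camera to tool coordinates, whose origin is the TCP and whose axes are the flange's). Camera axes: x right, y down, z forward; pixel columns grow to the right and rows downward; lengths in m; the calibration is good to about 2 mm. A picture is of the moment at which its call begins: read the wrist's pose just before it. get_calibration takes no time and is no camera call.
- r.job_done(): hands the job in, once; it reports no verdict.
The state is a dict: "clock": time; "q": joint angles; "dq": joint speeds; "tau": joint torques, N m; "eef_pos": TCP position; "ee_rot": TCP orientation; "force": force on the tool from outside, world axes, zero at the start; "wrist_torque": the same for the moment, N m; "grip_width": opening from 0.0 (shut) to 1.0 (fully open).
Only numpy, scipy, OpenCV 4.12 (cv2) and the standard library are available. Lean on these libraries where they do the work, as an engineer would, in place of code of your own. Each camera call takes 0.05 s, during which the arm holds its last target.

## Working session

There is one attempt and no reset: what is moved stays moved. The work goes in short steps, Python scripts to look and compute and a shell command to move; the robot and the scene stay as the last step left them, time stands still between calls to the robot, and variables do not carry over. Pictures are saved under pics/ and viewed, and the job is handed in when it is done.

```bash
ls; mkdir -p pics; python3 - <<'E'
from station import r
import cv2,numpy as np
np.set_printoptions(precision=4,suppress=True)
s=r.get_state()
for k,v in s.items(): print(k,v)
for n in ["side","top","wrist"]:
    print(n,r.get_calibration(n))
    cv2.imwrite(f"pics/{n}0.png",r.camera(n))
E
```

```text
pics
clock 0.0
q [-1.3081  0.2212  1.5276  0.      1.3947 -0.1261]
dq [-0.0004  0.001   0.0004  0.0003 -0.0009  0.0002]
tau [ -0.0019 -49.6904 -38.9395  -0.0003   0.0111  -0.    ]
eef_pos [ 0.2368 -0.5777  0.2302]
ee_rot [-3.0805 -0.6065  0.0002]
force [-0.2704 -0.719  -0.0825]
wrist_torque [-0.0139  0.0313  0.0042]
grip_width 0.9980406756507217
side {'intrinsics': array([[453.3746,   0.    , 274.4977],
       [  0.    , 453.3746, 208.2369],
       [  0.    ,   0.    ,   1.    ]]), 'k1': -0.015563456928717861, 'R': array([[-0.5156,  0.8568,  0.0073],
       [ 0.4195,  0.2599, -0.8697],
       [-0.7471, -0.4453, -0.4935]]), 't': array([ 0.1891, -0.2032,  1.4346])}
top {'intrinsics': array([[421.6201,   0.    , 276.154 ],
       [  0.    , 421.6201, 207.2206],
       [  0.    ,   0.    ,   1.    ]]), 'k1': -0.019203997069733452, 'R': array([[ 0.0179, -0.9997,  0.016 ],
       [-0.9972, -0.019 , -0.0718],
       [ 0.0721, -0.0147, -0.9973]]), 't': array([0.0728, 0.556 , 0.8792])}
wrist {'intrinsics': array([[343.7069,   0.    , 278.4019],
       [  0.    , 343.7069, 208.2177],
       [  0.    ,   0.    ,   1.    ]]), 'k1': -0.0323060821596381, 'T_tool_cam': array([[ 0.0008, -0.9495, -0.3138,  0.0815],
       [ 1.    ,  0.0005,  0.001 , -0.0002],
       [-0.0008, -0.3138,  0.9495, -0.1425],
       [ 0.    ,  0.    ,  0.    ,  1.    ]])}
```

View pics/top0.png

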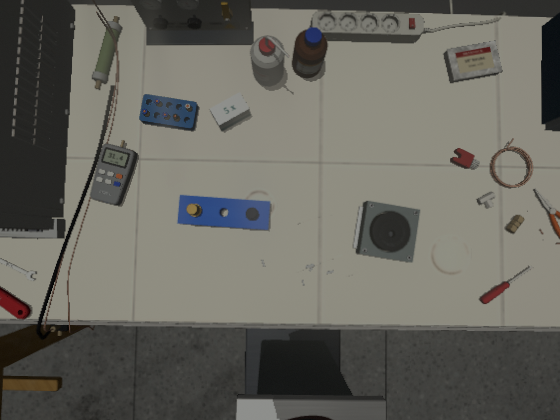

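View pics/side0.png

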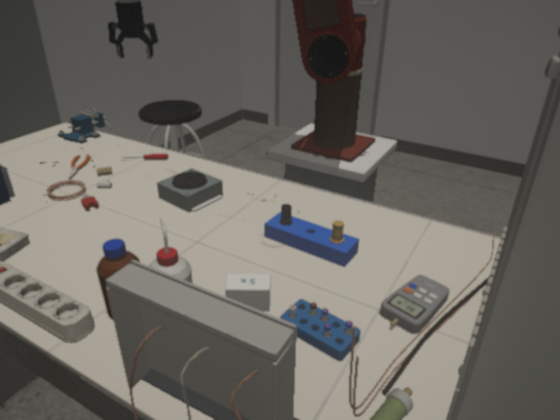

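View pics/wrist0.png

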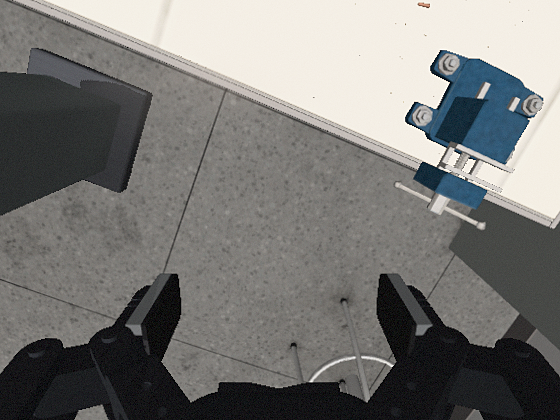

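Top view: brass pin at (193,210) and black spare at (252,214) in the blue stand; the mount's black plate is at about (390,231). I'll segment them and cast rays.

```bash
cat > h.py <<'E'
import cv2,numpy as np
from scipy.spatial.transform import Rotation as Ro
from station import r
np.set_printoptions(precision=4,suppress=True)
def cam(n,st=None):
    c=r.get_calibration(n)
    if n=="wrist":
        T=c["T_tool_cam"]; Rt=Ro.from_rotvec(st["ee_rot"]).as_matrix()
        Rwc=Rt@T[:3,:3]; o=Rt@T[:3,3]+np.array(st["eef_pos"])
    else:
        Rwc=c["R"].T; o=-Rwc@c["t"]
    return c["intrinsics"],c["k1"],Rwc,o
def ray(n,uv,st=None):
    K,k,Rwc,o=cam(n,st)
    p=cv2.undistortPoints(np.array(uv,float).reshape(-1,1,2),K,np.array([k,0,0,0,0.]))[:,0]
    return o,(Rwc@np.c_[p,np.ones(len(p))].T).T
def onz(n,uv,z,st=None):
    o,d=ray(n,uv,st); return o+d*((z-o[2])/d[:,2])[:,None]
def proj(n,X,st=None):
    K,k,Rwc,o=cam(n,st)
    p,_=cv2.projectPoints((Rwc.T@(np.atleast_2d(X)-o).T).T,np.zeros(3),np.zeros(3),K,np.array([k,0,0,0,0.]))
    return p[:,0]
def big(m,near=None):
    n,l,s,c=cv2.connectedComponentsWithStats(m.astype(np.uint8))
    return [(s[i,4],c[i],s[i,:4]) for i in range(1,n) if s[i,4]>15]
E
python3 - <<'E'
from h import *
im=cv2.imread("pics/top0.png")
hsv=cv2.cvtColor(im,cv2.COLOR_BGR2HSV);H,S,V=cv2.split(hsv)
sub=np.zeros(H.shape,bool);sub[185:240,165:285]=1
blue=(H>105)&(H<130)&(S>130)&sub
cs,_=cv2.findContours(blue.astype(np.uint8),0,2);c=max(cs,key=cv2.contourArea)
rect=cv2.minAreaRect(c);print("stand",rect)
bp=onz("top",cv2.boxPoints(rect),0.034);print(bp,bp.mean(0),np.linalg.norm(np.diff(bp,axis=0),axis=1))
br=(H>10)&(H<32)&(S>110)&(V>80)&sub
for a in big(br):print("brass",a,onz("top",a[1],.074),onz("top",a[1],.06))
sub=np.zeros(H.shape,bool);sub[195:270,345:430]=1
for t in (35,45,55):
  for a in big((V<t)&sub):print("dark",t,a,onz("top",a[1],.052))
big4=cv2.resize(im[180:280,160:440],None,fx=2.85,fy=2.85,interpolation=cv2.INTER_CUBIC)
cv2.imwrite("pics/topz.png",big4)
E
```

```text
stand ((214.71829223632812, 211.44415283203125), (72.45824432373047, 28.14258575439453), 4.085616588592529)
[[0.5169 0.2883 0.034 ]
 [0.5757 0.2861 0.034 ]
 [0.5678 0.1345 0.034 ]
 [0.5089 0.1374 0.034 ]] [0.5423 0.2116 0.034 ] [0.0589 0.1518 0.059 ]
brass (np.int32(85), array([191.9059, 208.3529]), array([187, 204,  11,  10], dtype=int32)) [[0.5452 0.252  0.074 ]] [[0.5461 0.2546 0.06  ]]
dark 45 (np.int32(1095), array([389.8731, 230.5562]), array([370, 212,  40,  39], dtype=int32)) [[ 0.5086 -0.1512  0.052 ]]
dark 55 (np.int32(119), array([361.4034, 226.8992]), array([356, 202,  11,  51], dtype=int32)) [[ 0.515  -0.0924  0.052 ]]
dark 55 (np.int32(1277), array([389.5184, 231.141 ]), array([370, 211,  40,  41], dtype=int32)) [[ 0.5074 -0.1505  0.052 ]]
```

View pics/topz.png

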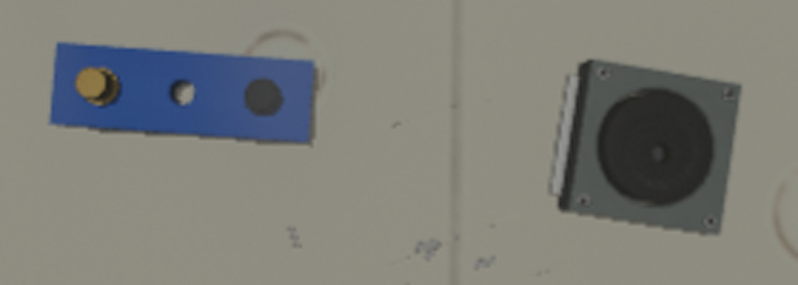

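```bash
cat >> h.py <<'E'
def delta(target, yaxis=None):
    """tool-frame shift (mm) & spin to reach world target, with tool y along yaxis(2D)"""
    s=r.get_state();R=Ro.from_rotvec(s["ee_rot"]).as_matrix()
    d=R.T@(np.array(target)-s["eef_pos"])*1000
    print("pos",s["eef_pos"],"delta mm",d,"clock",s["clock"],"force",s["force"],"w",s["grip_width"]*85,"q6",s["q"][5])
    print("tilt z",R[:,2],"tool x",R[:,0],"tool y",R[:,1])
    if yaxis is not None:
        v=R.T@np.array([*yaxis,0]); a=np.arctan2(-v[0],v[1])
        print("spin",a,"or",(a+np.pi/2)%np.pi-np.pi/2)
E
python3 - <<'E'
from h import *
a=np.radians(-2.6);sx=(np.cos(a),np.sin(a))
delta([.508,-.151,.23],sx)
E
```

```text
pos [ 0.2368 -0.5779  0.2304] delta mm [ 412.787  -292.2261    0.9518] clock 0.15 force [-0.4778 -0.4781  0.5067] w 84.86390318867781 q6 -0.1260827400911705
tilt z [-0.0004  0.0015 -1.    ] tool x [0.9254 0.3791 0.0002] tool y [ 0.3791 -0.9254 -0.0015]
spin -1.1366213879815483 or -1.1366213879815483
```

```bash
python3 -m pendant '[{"translation":[413,-292,0],"spin":-1.137,"fingers":0},{"translation":[413,-292,0],"spin":-1.137,"fingers":0},{"translation":[413,-292,0],"spin":-1.137,"fingers":0},{"translation":[413,-292,0],"spin":-1.137,"fingers":0},{"translation":[413,-292,0],"spin":-1.137,"fingers":0},{"translation":[413,-292,0],"spin":-1.137,"fingers":0},{"translation":[413,-292,0],"spin":-1.137,"fingers":0},{"translation":[413,-292,0],"spin":-1.137,"fingers":0},{"translation":[413,-292,0],"spin":-1.137,"fingers":0},{"translation":[413,-292,0],"spin":-1.137,"fingers":0},{"translation":[413,-292,0],"spin":-1.137,"fingers":0},{"translation":[413,-292,0],"spin":-1.137,"fingers":0}]'
python3 - <<'E'
from h import *
s=r.get_state()
im=r.camera("wrist"); cv2.imwrite("pics/w1.png",im)
import pickle;pickle.dump(s,open("w1.pkl","wb"))
delta([.508,-.151,.23]);print(s["dq"])
E
```

```text
clock: 1.35
eef_pos: [0.5087, -0.1502, 0.2309]
ee_rot: [-2.267, -2.174, 0.001]
force: [0.1, -0.5, -0.1]
grip_width: 0.997
pos [ 0.5082 -0.1514  0.2309] delta mm [ 0.4248 -0.1913  0.9471] clock 1.4 force [-0.2386 -0.0071  0.4404] w 84.68721251576218 q6 -0.3944380874511131
tilt z [-0.0009 -0.0002 -1.    ] tool x [ 0.0434  0.9991 -0.0003] tool y [ 0.9991 -0.0434 -0.0009]
[-0.0558 -0.0071  0.007  -0.0137  0.0016 -0.015 ]
```

View pics/w1.png

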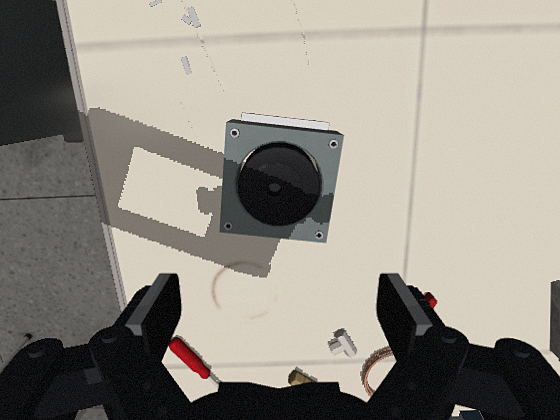

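```bash
python3 - <<'E'
from h import *
s=r.get_state();im=r.camera("wrist");cv2.imwrite("pics/w2.png",im)
hsv=cv2.cvtColor(im,cv2.COLOR_BGR2HSV);V=hsv[...,2]
sub=np.zeros(V.shape,bool);sub[125:240,220:340]=1
for t in (30,40,50,60):
  for a in big((V<t)&sub):print(t,a,onz("wrist",a[1],.052,s))
z=cv2.resize(im[130:240,220:340],None,fx=5,fy=5,interpolation=cv2.INTER_CUBIC)
z=np.clip(z.astype(float)*3,0,255).astype(np.uint8)
cv2.imwrite("pics/w2z.png",z)
E
```

```text
30 (np.int32(3140), array([273.7162, 192.8876]), array([237, 141,  82,  84], dtype=int32)) [[ 0.504 -0.161  0.052]]
30 (np.int32(23), array([319.2609, 181.6087]), array([317, 174,   4,  16], dtype=int32)) [[ 0.5482 -0.1516  0.052 ]]
40 (np.int32(84), array([312.1786, 127.8095]), array([282, 125,  58,   8], dtype=int32)) [[ 0.5421 -0.1006  0.052 ]]
40 (np.int32(4102), array([278.3242, 189.1202]), array([237, 140,  85,  85], dtype=int32)) [[ 0.5086 -0.1574  0.052 ]]
50 (np.int32(118), array([312.2627, 128.0847]), array([279, 125,  61,   8], dtype=int32)) [[ 0.5421 -0.1009  0.052 ]]
50 (np.int32(5468), array([278.8782, 183.2449]), array([236, 140,  86,  85], dtype=int32)) [[ 0.5094 -0.1516  0.052 ]]
60 (np.int32(145), array([309.5655, 127.9793]), array([274, 125,  66,   8], dtype=int32)) [[ 0.5397 -0.1007  0.052 ]]
60 (np.int32(5646), array([278.6047, 182.9981]), array([235, 140,  87,  85], dtype=int32)) [[ 0.5091 -0.1513  0.052 ]]
```

View pics/w2z.png

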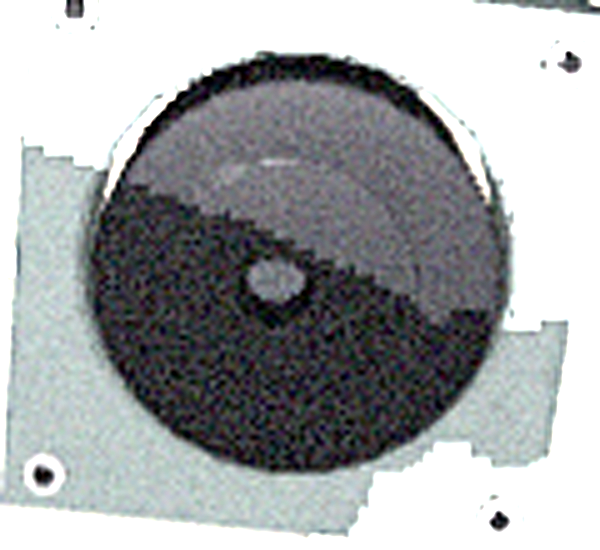

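```bash
python3 - <<'E'
from h import *
s=r.get_state()
im=cv2.imread("pics/w2.png")
sc=np.array([(75,8),(568,62),(500,520),(43,475)])/5+[220,130]
P=onz("wrist",sc,.044,s);print("screws",P,P.mean(0),np.linalg.norm(P-np.roll(P,1,0),axis=1))
for c in [(275,281),(279,286)]:
  print("hole",onz("wrist",np.array(c)/5+[220,130],.052,s))
print("slug",onz("wrist",np.array((275,281))/5+[220,130],.034,s))
g=cv2.cvtColor(im,cv2.COLOR_BGR2GRAY)
# project plate circle back for check
for cx,cy in [(P.mean(0)[0],P.mean(0)[1])]:
  th=np.linspace(0,2*np.pi,60)
  z=cv2.imread("pics/w2z.png")
  for rad,h,col in [(.04,.052,(0,255,0)),(.043,.043,(0,0,255)),(.00665,.052,(0,255,255))]:
    q=(proj("wrist",np.c_[cx+rad*np.cos(th),cy+rad*np.sin(th),0*th+h],s)-[220,130])*5+2
    cv2.polylines(z,[q.astype(int)],True,col,1)
  cv2.imwrite("pics/w2o.png",z)
# zoomed hole
z=cv2.resize(im[170:205,255:300],None,fx=14,fy=14,interpolation=cv2.INTER_LINEAR);z=cv2.GaussianBlur(z,(0,0),7)
cv2.imwrite("pics/w2h.png",np.clip((z.astype(float)-8)*8,0,255).astype(np.uint8))
E
```

```text
screws [[ 0.4699 -0.1025  0.044 ]
 [ 0.5627 -0.1167  0.044 ]
 [ 0.5492 -0.2103  0.044 ]
 [ 0.4554 -0.1962  0.044 ]] [ 0.5093 -0.1564  0.044 ] [0.0948 0.0939 0.0946 0.0948]
hole [[ 0.5052 -0.1552  0.052 ]]
hole [[ 0.5059 -0.1562  0.052 ]]
slug [[ 0.5048 -0.1599  0.034 ]]
```

View pics/w2o.png

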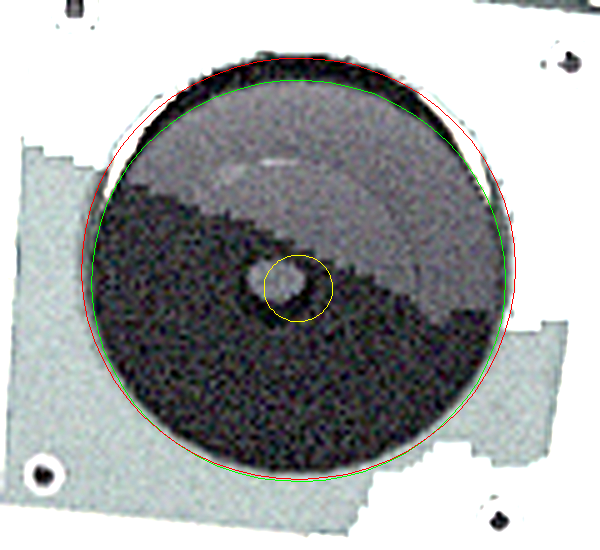

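View pics/w2h.png

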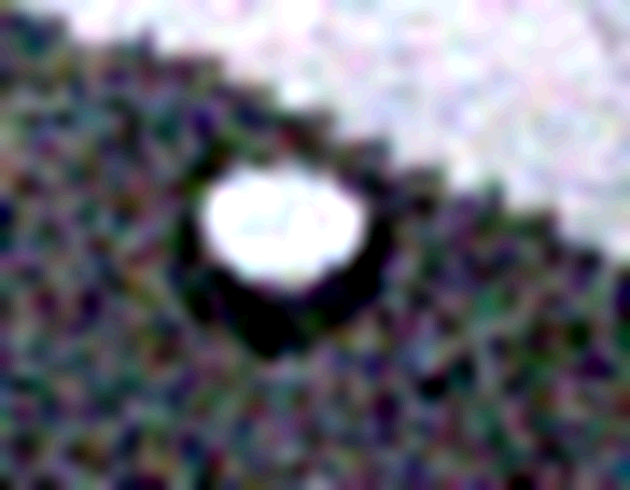

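Wrist view: the hole is visible as a dark ring centred at about pixel (275.3,188.6). That is about 4.4 px (4.3 mm) towards world −x and about 1 mm towards −y of the plate centre. I'll keep this as a prior for feeling. Next I look at the pin.

```bash
python3 - <<'E'
from h import *
a=np.radians(-2.6)
delta([.5455,.252,.19],(np.cos(a),np.sin(a)))
E
```

```text
pos [ 0.5079 -0.1522  0.231 ] delta mm [405.5281  19.4335  40.8158] clock 1.45 force [-0.4651  1.2232  0.494 ] w 84.79045951089381 q6 -0.3943964005404918
tilt z [-0.0009 -0.0003 -1.    ] tool x [ 0.045   0.999  -0.0004] tool y [ 0.999  -0.045  -0.0009]
spin 0.00034033250264095164 or 0.00034033250264098314
```

```bash
python3 -m pendant '[{"translation":[405,19,40],"spin":0,"fingers":0},{"translation":[405,19,40],"spin":0,"fingers":0},{"translation":[405,19,40],"spin":0,"fingers":0},{"translation":[405,19,40],"spin":0,"fingers":0},{"translation":[405,19,40],"spin":0,"fingers":0},{"translation":[405,19,40],"spin":0,"fingers":0},{"translation":[405,19,40],"spin":0,"fingers":0},{"translation":[405,19,40],"spin":0,"fingers":0},{"translation":[405,19,40],"spin":0,"fingers":0},{"translation":[405,19,40],"spin":0,"fingers":0},{"translation":[405,19,40],"spin":0,"fingers":0},{"translation":[405,19,40],"spin":0,"fingers":0}]'
python3 - <<'E'
from h import *
r.camera("top");r.camera("top")
s=r.get_state()
im=r.camera("wrist"); cv2.imwrite("pics/w3.png",im)
H,S,V=cv2.split(cv2.cvtColor(im,cv2.COLOR_BGR2HSV))
br=(H>10)&(H<32)&(S>110)&(V>70)
for a in big(br):
  if a[0]>100: print("brass",a,onz("wrist",a[1],.074,s))
blue=(H>105)&(H<130)&(S>130)
for a in big(blue):
  if a[0]>500: print("blue",a)
delta([.5455,.252,.19])
E
```

```text
clock: 2.65
eef_pos: [0.5461, 0.2499, 0.1915]
ee_rot: [2.274, 2.167, -0.0]
force: [-0.6, 0.3, -0.2]
grip_width: 1.0
brass (np.int32(712), array([277.9129, 194.1067]), array([263, 173,  31,  39], dtype=int32)) [[0.547 0.257 0.074]]
blue (np.int32(9804), array([277.5182, 230.5181]), array([244, 143,  69, 188], dtype=int32))
pos [0.546  0.2507 0.1917] delta mm [ 1.2763 -0.598   1.7001] clock 2.8 force [-0.5274  0.6899 -0.3254] w 85.00911645858419 q6 0.34644528016586745
tilt z [ 0.0005  0.     -1.    ] tool x [0.0471 0.9989 0.    ] tool y [ 0.9989 -0.0471  0.0005]
```

View pics/w3.png

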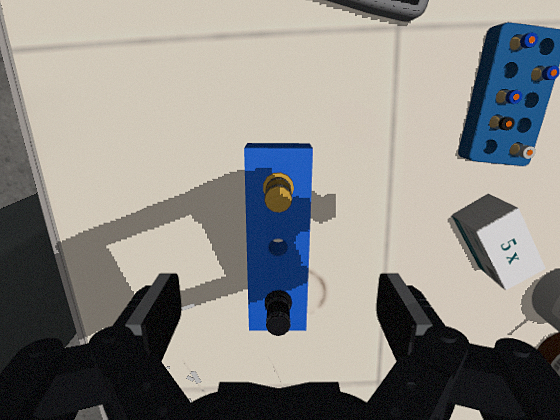

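```bash
python3 - <<'E'
from h import *
im=cv2.imread("pics/w3.png")
s=r.get_state()
z=cv2.resize(im[165:265,240:320],None,fx=6,fy=6,interpolation=cv2.INTER_CUBIC)
def draw(x,y,z0,rad,col):
  th=np.linspace(0,2*np.pi,40)
  q=(proj("wrist",np.c_[x+rad*np.cos(th),y+rad*np.sin(th),0*th+z0],s)-[240,165])*6+2.5
  cv2.polylines(z,[q.astype(int)],True,col,1)
H,S,V=cv2.split(cv2.cvtColor(im,cv2.COLOR_BGR2HSV))
br=((H>10)&(H<32)&(S>110)&(V>70))[165:265,240:320]
hs=V[190:214,278];print(V[170:214,278],br.sum(1))
x,y=.547,.254
draw(x,y,.074,.011,(0,0,255));draw(x,y,.038,.014,(0,255,0))
# stand edges at z=.034 (face rows): blue mask column extent
blue=((H>105)&(H<130)&(S>130)&(V>60))
for row in (165,225,250,262,275):
  c=np.where(blue[row,230:330])[0]+230
  print(row,c.min(),c.max(),onz("wrist",[(c.min()-.5,row),(c.max()+.5,row)],.034,s))
print(onz("wrist",[(278,149),(278,329.5)],.034,s))
cv2.imwrite("pics/w3z.png",z)
E
```

```text
[194 187 131 148 207 206 182  26  53  75  70  69  63  62  53  61  76  98
 107 109 103 104 103 100 101 101 103 107 109 104 103  99 104 107 100  96
 101  96 104  97 105  95  67 114] [ 0  0  0  0  0  0  0  0 10 13 17 20 16 13 12 14 10 12 10  7  6  5 17 20
 23 22 25 26 24 25 25 26 27 27 27 27 26 25 25 25 23 22 20 18 16 13  8  0
  0  0  0  0  0  0  0  0  0  0  0  0  0  0  0  0  0  0  0  0  0  0  0  0
  0  0  0  0  0  0  0  0  0  0  0  0  0  0  0  0  0  0  0  0  0  0  0  0
  0  0  0  0]
165 245 311 [[0.5181 0.274  0.034 ]
 [0.5773 0.2712 0.034 ]]
225 246 309 [[0.5147 0.2173 0.034 ]
 [0.5745 0.2145 0.034 ]]
250 247 308 [[0.5137 0.1916 0.034 ]
 [0.5731 0.1889 0.034 ]]
262 247 308 [[0.5127 0.1789 0.034 ]
 [0.5728 0.176  0.034 ]]
275 248 307 [[0.5126 0.1646 0.034 ]
 [0.5716 0.1618 0.034 ]]
[[0.5483 0.2867 0.034 ]
 [0.5396 0.0988 0.034 ]]
```

View pics/w3z.png

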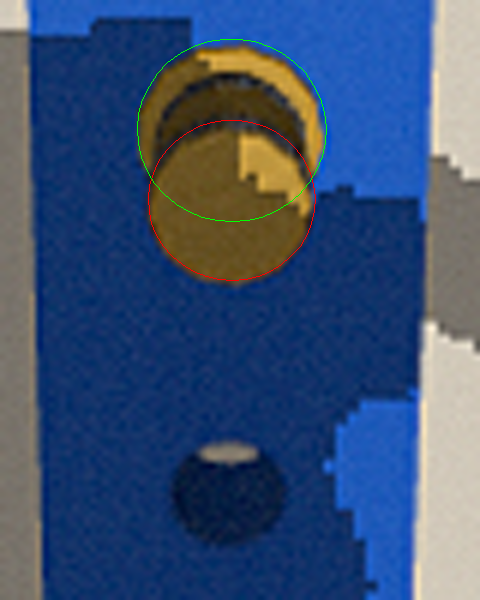

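Wrist view: the projected circles for head and collar fit with the pin at (0.547, 0.2535). The middle hole is free, and the stand edges measure 59.5 mm apart (60 expected). I'll descend to TCP z of about 0.043, clear of the collar top at 0.038.

```bash
python3 - <<'E'
from h import *
delta([.5467,.2533,.043],(.0598,-.0028))
E
```

```text
pos [0.546  0.2507 0.1917] delta mm [  2.6265   0.4619 148.7007] clock 2.8 force [-0.5274  0.6899 -0.3254] w 85.00911645858419 q6 0.34644528016586745
tilt z [ 0.0005  0.     -1.    ] tool x [0.0471 0.9989 0.    ] tool y [ 0.9989 -0.0471  0.0005]
spin -0.0003150063845788686 or -0.0003150063845789308
```

```bash
python3 -m pendant '[{"translation":[2.5,0.5,50],"spin":0,"fingers":0},{"translation":[2.5,0.5,95],"spin":0,"fingers":0},{"translation":[2.5,0.5,130],"spin":0,"fingers":0},{"translation":[2.5,0.5,146],"spin":0,"fingers":0},{"translation":[2.5,0.5,146],"spin":0,"fingers":0},{"translation":[2.5,0.5,146],"spin":0,"fingers":0}]'
python3 - <<'E'
from h import *
im=r.camera("wrist"); cv2.imwrite("pics/w4.png",im)
delta([.5467,.2533,.043])
E
```

```text
clock: 3.4
eef_pos: [0.5475, 0.2547, 0.0469]
ee_rot: [2.271, 2.17, 0.003]
force: [0.5, 0.3, 0.0]
grip_width: 0.997
pos [0.5481 0.255  0.0478] delta mm [-1.8005 -1.3638  4.769 ] clock 3.45 force [ 0.8675  0.1496 -0.1532] w 84.75834979962917 q6 0.35036402989359855
tilt z [ 0.0036  0.0012 -1.    ] tool x [0.0453 0.999  0.0013] tool y [ 0.999  -0.0453  0.0036]
```

View pics/w4.png

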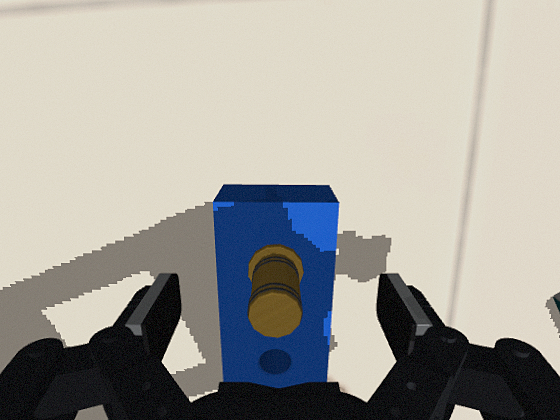

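```bash
python3 - <<'E'
from h import *
r.camera("top")
s=r.get_state()
print(onz("wrist",[(275,315.5)],.074,s),onz("wrist",[(275.5,266)],.038,s))
delta([.5467,.2533,.043])
E
```

```text
[[0.5476 0.2525 0.074 ]] [[0.5479 0.2557 0.038 ]]
pos [0.5484 0.2552 0.0481] delta mm [-1.9977 -1.6092  5.1194] clock 3.5 force [ 0.09   -0.5524  0.1293] w 84.85767900212502 q6 0.3503683313515155
tilt z [ 0.0044  0.0014 -1.    ] tool x [0.0451 0.999  0.0016] tool y [ 0.999  -0.0451  0.0044]
```

```bash
python3 -m pendant '[{"translation":[-2,-0.6,4.5],"spin":0,"fingers":0},{"translation":[-2,-0.6,4.5],"spin":0,"fingers":0.4},{"translation":[-2,-0.6,4.5],"spin":0,"fingers":0.8},{"translation":[-2,-0.6,4.5],"spin":0,"fingers":1},{"translation":[-2,-0.6,4.5],"spin":0,"fingers":1},{"translation":[-2,-0.6,4.5],"spin":0,"fingers":1},{"translation":[-2,-0.6,4.5],"spin":0,"fingers":1},{"translation":[-2,-0.6,4.5],"spin":0,"fingers":1}]'
python3 - <<'E'
from h import *
im=r.camera("wrist"); cv2.imwrite("pics/w5.png",im)
delta([.5467,.2533,.043])
E
```

```text
clock: 4.3
eef_pos: [0.5458, 0.2528, 0.0411]
ee_rot: [2.271, 2.171, 0.001]
force: [-0.1, 0.4, 2.7]
grip_width: 0.239
pos [0.5458 0.2528 0.0411] delta mm [ 0.5617  0.8844 -1.8717] clock 4.35 force [0.007  0.1435 2.7894] w 20.41214877050241 q6 0.3476265228816867
tilt z [ 0.0005  0.0002 -1.    ] tool x [0.045  0.999  0.0002] tool y [ 0.999  -0.045   0.0005]
```

View pics/w5.png

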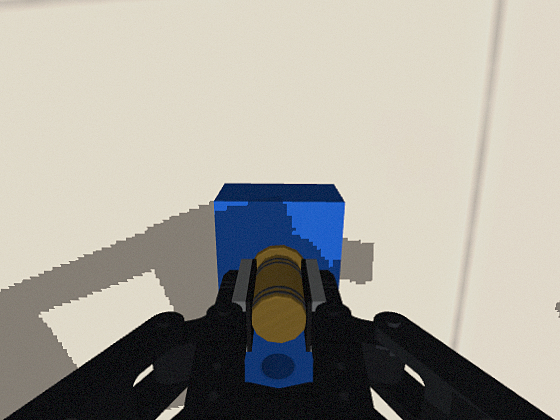

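Gripped (about 21 mm opening), with the head between the pads. Now I lift straight up.

```bash
python3 -m pendant '[{"translation":[0,0,-10],"spin":0,"fingers":1},{"translation":[0,0,-25],"spin":0,"fingers":1},{"translation":[0,0,-50],"spin":0,"fingers":1},{"translation":[0,0,-80],"spin":0,"fingers":1},{"translation":[0,0,-100],"spin":0,"fingers":1},{"translation":[0,0,-100],"spin":0,"fingers":1},{"translation":[0,0,-100],"spin":0,"fingers":1}]'
python3 - <<'E'
from h import *
im=r.camera("wrist"); cv2.imwrite("pics/w6.png",im)
im=r.camera("side"); cv2.imwrite("pics/s6.png",im[100:320,180:440])
delta([.505,-.1574,.14])
E
```

```text
clock: 5.05
eef_pos: [0.5457, 0.2527, 0.1414]
ee_rot: [2.27, 2.17, 0.002]
force: [-0.5, 0.2, -1.6]
grip_width: 0.238
pos [0.5445 0.2523 0.1393] delta mm [-411.0539  -20.9839   -0.2763] clock 5.15 force [ 0.8623 -0.6698 -2.0223] w 20.698476957640658 q6 0.34758974851374796
tilt z [-0.0024 -0.0007 -1.    ] tool x [ 0.045   0.999  -0.0008] tool y [ 0.999  -0.045  -0.0023]
```

View pics/w6.png

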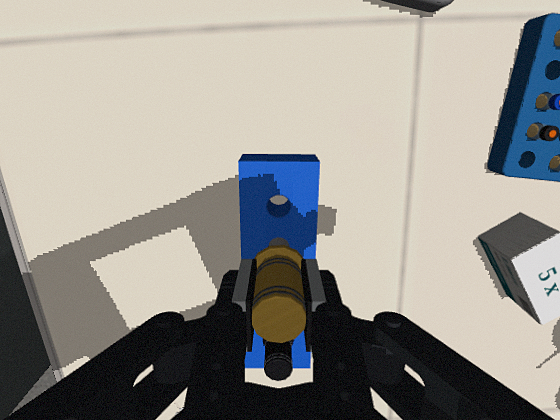

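View pics/s6.png

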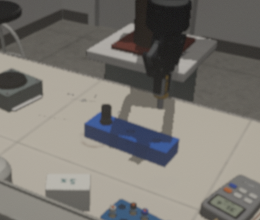

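Pin is out, and the spare (black, (278,360) in the wrist view) is still in the stand. I'll go to about 45 mm short of the hole for a closer look with the pin in hand.

```bash
python3 -m pendant '[{"translation":[-456,-23,5],"spin":0,"fingers":1},{"translation":[-456,-23,5],"spin":0,"fingers":1},{"translation":[-456,-23,5],"spin":0,"fingers":1},{"translation":[-456,-23,5],"spin":0,"fingers":1},{"translation":[-456,-23,5],"spin":0,"fingers":1},{"translation":[-456,-23,5],"spin":0,"fingers":1},{"translation":[-456,-23,5],"spin":0,"fingers":1},{"translation":[-456,-23,5],"spin":0,"fingers":1},{"translation":[-456,-23,5],"spin":0,"fingers":1},{"translation":[-456,-23,5],"spin":0,"fingers":1},{"translation":[-456,-23,10],"spin":0,"fingers":1},{"translation":[-456,-23,20],"spin":0,"fingers":1}]'
python3 -m pendant '[{"translation":[0,0,0],"spin":0,"fingers":1},{"translation":[0,0,0],"spin":0,"fingers":1},{"translation":[0,0,0],"spin":0,"fingers":1},{"translation":[0,0,0],"spin":0,"fingers":1}]'
python3 - <<'E'
from h import *
s=r.get_state()
im=r.camera("wrist"); cv2.imwrite("pics/w7.png",im)
z=cv2.resize(im[120:290,200:360],None,fx=3.5,fy=3.5,interpolation=cv2.INTER_CUBIC)
cv2.imwrite("pics/w7z.png",np.clip(z.astype(float)*2.5,0,255).astype(np.uint8))
delta([.505,-.1574,.12])
F=[]
for i in range(6):
  F.append(r.get_state()["force"]); r.camera("top")
print(np.mean(F,0),np.std(F,0)); 
import pickle;pickle.dump(s,open("w7.pkl","wb"))
delta([.505,-.1574,.12])
E
```

```text
clock: 6.35
eef_pos: [0.5019, -0.2009, 0.1198]
ee_rot: [-2.27, -2.17, -0.001]
force: [-0.6, 0.2, -2.2]
grip_width: 0.245
clock: 6.75
eef_pos: [0.5025, -0.2013, 0.1212]
ee_rot: [2.269, 2.172, 0.0]
force: [-0.0, -0.1, -0.6]
grip_width: 0.238
pos [ 0.5024 -0.2015  0.1212] delta mm [44.1201  0.6068  1.2003] clock 6.8 force [-0.6156  0.03   -1.4763] w 20.628665467613637 q6 -0.4829708959467614
tilt z [ 0.0007 -0.0003 -1.    ] tool x [ 0.0441  0.999  -0.0003] tool y [ 0.999  -0.0441  0.0007]
[-0.3119  0.242  -0.8722] [0.5736 0.4959 0.5872]
pos [ 0.5021 -0.2019  0.1209] delta mm [44.5801  0.9287  0.9086] clock 7.1 force [ 0.5657  0.9177 -0.764 ] w 20.54188373800773 q6 -0.48311407360227543
tilt z [ 0.0002 -0.0001 -1.    ] tool x [ 0.045   0.999  -0.0001] tool y [ 0.999  -0.045   0.0002]
```

View pics/w7.png

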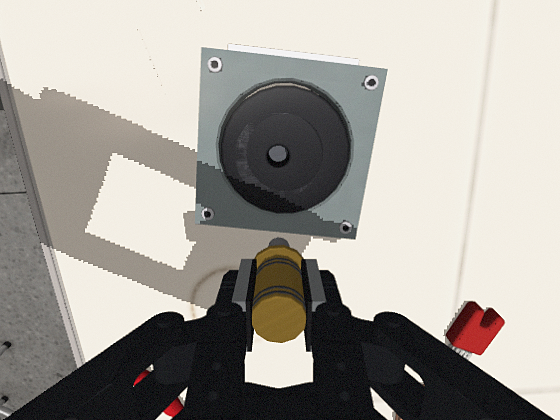

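View pics/w7z.png

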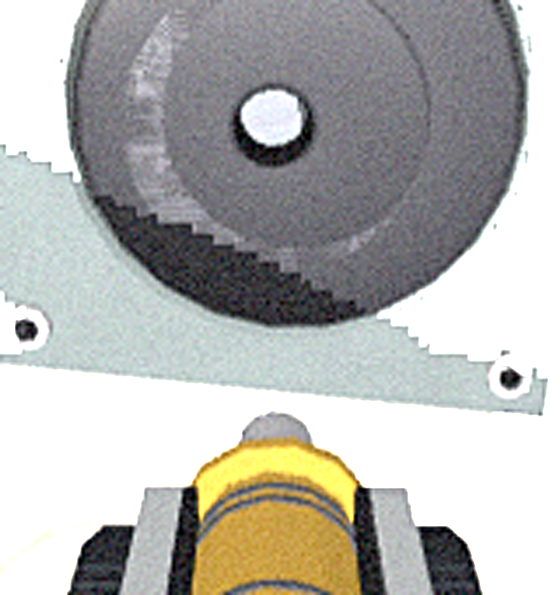

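```bash
python3 - <<'E'
from h import *
import pickle
s=pickle.load(open("w7.pkl","rb"))
R=Ro.from_rotvec(s["ee_rot"]).as_matrix();p=np.array(s["eef_pos"])
im=cv2.imread("pics/w7.png");g=cv2.cvtColor(im,cv2.COLOR_BGR2GRAY)
# hole ring: dark + bright slug region; blob of dark ring filled
roi=g[140:172,262:296]
cs,_=cv2.findContours((cv2.GaussianBlur(roi,(3,3),0)<22).astype(np.uint8),cv2.RETR_EXTERNAL,2)
c=max(cs,key=cv2.contourArea)[:,0]+[262,140];print("ring bbox",c.min(0),c.max(0),cv2.minEnclosingCircle(c.astype(np.float32)))
print(g[235:245,270:290])
def tool(X):return (R.T@(X-p).T).T*1000
hp=np.array([[278.1,155.7]])
h=onz("wrist",hp,.052,s);print("hole w",h,"tool",tool(h))
sz=onz("wrist",[(200+233/3.5,155.7),(200+315/3.5,155.7),(278,120+84/3.5),(278,120+166/3.5)],.052,s);print(np.linalg.norm(sz[1]-sz[0]),np.linalg.norm(sz[3]-sz[2]))
zf=p[2]-.0341
e=onz("wrist",[(278.5,237.7),(200+241/3.5,247),(200+310/3.5,247)],zf,s);print("foot edge tool",tool(e))
E
```

```text
ring bbox [267 153] [288 166] ((277.5, 156.5), 11.068072319030762)
[[148 148 147 152 150 147 151 150 150 151 154 150 152 142 145 145 150 149
  147 151]
 [149 150 143 149 153 153 152 141 141 151 144 150 152 155 150 149 146 151
  147 148]
 [146 150 148 153 139 144 136  95  98 122 119 140 140 139 154 150 149 145
  151 144]
 [153 153 144 135  93 101  63  62  70  65  58  59  79 101 144 151 154 148
  150 145]
 [153 143  97  57  69  71  73  68  67  66  71  68  59  63  79 122 145 151
  148 144]
 [139  94  67  67  69  72  68  78  69  73  68  72  65  66  59  60  98 148
  151 148]
 [ 95  65  70  73  77  73  71  71  74  74  69  71  71  67  68  64  55 102
  155 151]
 [ 57  68  73  68  76  73  69  74  73  74  69  73  70  68  68  63  63  65
  147 153]
 [ 60  73  77  69  72  76  74  73  72  69  69  68  67  65  66  66  67  60
   98 162]
 [ 70  69  70  69  75  68  69  70  68  68  68  66  70  66  66  64  66  61
   65 147]]
hole w [[ 0.5051 -0.1562  0.052 ]] tool [[45.2032  0.6669 69.1567]]
0.01447532580826146 0.014538074293079836
foot edge tool [[ 5.3307  0.9314 34.0991]
 [-0.347  -4.4872 34.0975]
 [-0.3426  6.6011 34.1039]]
```

Wrist view 7: the hole ring is at (278,156) and the steel foot shows at (278.5,238) beyond the collar. In tool axes, foot to hole is about (+45.9, −0.35) mm. I'll touch down about 6 mm short of it and slide.

```bash
python3 -m pendant '[{"translation":[20,0,0],"spin":0,"fingers":1},{"translation":[40,-0.3,0],"spin":0,"fingers":1},{"translation":[40,-0.3,14],"spin":0,"fingers":1},{"translation":[40,-0.3,26],"spin":0,"fingers":1},{"translation":[40,-0.3,30],"spin":0,"fingers":1},{"translation":[40,-0.3,30],"spin":0,"fingers":1},{"translation":[40,-0.3,30],"spin":0,"fingers":1},{"translation":[40,-0.3,30],"spin":0,"fingers":1}]'
cat > f.py <<'E'
from h import *
F=[];P=[]
for i in range(4):
  s=r.get_state();F.append(s["force"]);P.append(s["eef_pos"]);r.camera("top")
print("t",s["clock"],"F",np.mean(F,0),"P",np.mean(P,0),"foot z",np.mean(P,0)[2]-.0341,"w",s["grip_width"],"tau",s["wrist_torque"])
E
python3 f.py
```

```text
clock: 7.9
eef_pos: [0.5039, -0.1624, 0.0912]
ee_rot: [2.271, 2.17, 0.0]
force: [-0.5, -0.1, -0.1]
grip_width: 0.241
t 8.05 F [-0.1976 -0.1254 -0.5072] P [ 0.5039 -0.1623  0.0913] foot z 0.0571689367604726 w 0.23826889359302025 tau [0.0189 0.0053 0.0361]
```

```bash
python3 -m pendant '[{"translation":[0,0,2],"spin":0,"fingers":1},{"translation":[0,0,4],"spin":0,"fingers":1},{"translation":[0,0,5],"spin":0,"fingers":1},{"translation":[0,0,5],"spin":0,"fingers":1},{"translation":[0,0,5],"spin":0,"fingers":1}]'; python3 f.py
```

```text
clock: 8.6
eef_pos: [0.5036, -0.1619, 0.086]
ee_rot: [-2.271, -2.171, 0.0]
force: [-1.5, -0.0, 1.7]
grip_width: 0.238
t 8.75 F [-1.1412 -0.1648  1.9009] P [ 0.5036 -0.1619  0.086 ] foot z 0.05189984015375267 w 0.24181832664753392 tau [0.0357 0.1422 0.0007]
```

```bash
python3 -m pendant '[{"translation":[0,0,0.8],"spin":0,"fingers":1},{"translation":[0,0,1.6],"spin":0,"fingers":1},{"translation":[0,0,1.6],"spin":0,"fingers":1},{"translation":[0,0,1.6],"spin":0,"fingers":1}]'; python3 f.py
```

```text
clock: 9.2
eef_pos: [0.5036, -0.162, 0.0844]
ee_rot: [2.271, 2.171, 0.0]
force: [-2.1, 0.9, 4.0]
grip_width: 0.242
t 9.35 F [-1.631   0.4522  4.312 ] P [ 0.5036 -0.1619  0.0844] foot z 0.05026330026406057 w 0.23945077489718786 tau [0.0214 0.4012 0.0241]
```

```bash
python3 -m pendant '[{"translation":[0.7,0,0],"spin":0,"fingers":1},{"translation":[1.4,0,0],"spin":0,"fingers":1},{"translation":[2.1,0,0],"spin":0,"fingers":1},{"translation":[2.8,0,0],"spin":0,"fingers":1},{"translation":[3.5,0,0],"spin":0,"fingers":1},{"translation":[4.2,0,0],"spin":0,"fingers":1},{"translation":[4.2,0,0],"spin":0,"fingers":1}]'; python3 f.py
python3 -m pendant '[{"translation":[0.5,0,0],"spin":0,"fingers":1},{"translation":[0.8,0,0],"spin":0,"fingers":1},{"translation":[0.8,0,0],"spin":0,"fingers":1}]'; python3 f.py
```

```text
clock: 10.1
eef_pos: [0.5041, -0.1577, 0.0844]
ee_rot: [2.27, 2.17, 0.001]
force: [0.2, -3.3, 4.4]
grip_width: 0.242
t 10.25 F [ 0.2669 -3.4098  3.9725] P [ 0.5041 -0.1577  0.0844] foot z 0.05028214882562584 w 0.24087185227782387 tau [-0.6346 -0.117  -0.0153]
clock: 10.6
eef_pos: [0.5032, -0.156, 0.0834]
ee_rot: [-2.269, -2.17, -0.0]
force: [0.8, -0.5, -0.8]
grip_width: 0.239
t 10.75 F [ 0.8594  0.2477 -1.0828] P [ 0.5032 -0.1561  0.0834] foot z 0.04932181465685979 w 0.24429399337197968 tau [-0.0039 -0.2184  0.0347]
```

The push vanished (Fz went from about +4 N back to the tare of about −1), so the pin dropped in. I'll press down in small steps, watching side forces.

```bash
python3 -m pendant '[{"translation":[0.3,0,1],"spin":0,"fingers":1},{"translation":[0.3,0,2],"spin":0,"fingers":1},{"translation":[0.3,0,3],"spin":0,"fingers":1},{"translation":[0.3,0,3],"spin":0,"fingers":1}]'; python3 f.py
```

```text
clock: 11.2
eef_pos: [0.5034, -0.1564, 0.0808]
ee_rot: [-2.27, -2.17, 0.0]
force: [-0.6, -0.2, -0.8]
grip_width: 0.241
t 11.35 F [-0.4654 -0.4761 -0.9088] P [ 0.5035 -0.1565  0.081 ] foot z 0.04686514176059523 w 0.24288468641602906 tau [-0.0186  0.0012  0.0623]
```

```bash
python3 -m pendant '[{"translation":[0,0,2],"spin":0,"fingers":1},{"translation":[0,0,4],"spin":0,"fingers":1},{"translation":[0,0,6],"spin":0,"fingers":1},{"translation":[0,0,8],"spin":0,"fingers":1},{"translation":[0,0,10],"spin":0,"fingers":1},{"translation":[0,0,10],"spin":0,"fingers":1}]'; python3 f.py
```

```text
clock: 12.0
eef_pos: [0.5035, -0.1564, 0.0708]
ee_rot: [-2.27, -2.17, 0.0]
force: [0.1, 0.4, -1.4]
grip_width: 0.24
t 12.15 F [ 0.1781 -0.2052 -0.9628] P [ 0.5037 -0.1565  0.071 ] foot z 0.03692590084603611 w 0.23678209838103417 tau [0.0358 0.0332 0.0385]
```

```bash
python3 -m pendant '[{"translation":[0,0,1.5],"spin":0,"fingers":1},{"translation":[0,0,3],"spin":0,"fingers":1},{"translation":[0,0,4],"spin":0,"fingers":1},{"translation":[0,0,5],"spin":0,"fingers":1},{"translation":[0,0,6],"spin":0,"fingers":1},{"translation":[0,0,7],"spin":0,"fingers":1},{"translation":[0,0,8],"spin":0,"fingers":1},{"translation":[0,0,9],"spin":0,"fingers":1},{"translation":[0,0,9],"spin":0,"fingers":1}]'; python3 f.py
```

```text
clock: 13.1
eef_pos: [0.5039, -0.1567, 0.0622]
ee_rot: [2.271, 2.171, 0.0]
force: [-0.3, 0.1, 3.3]
grip_width: 0.237
t 13.25 F [-0.7154 -0.3085  2.9145] P [ 0.5039 -0.1566  0.0622] foot z 0.028083656234412287 w 0.23723422778479317 tau [-0.0124  0.0945  0.0167]
```

```bash
python3 -m pendant '[{"translation":[0,0,0.8],"spin":0,"fingers":1},{"translation":[0,0,1.6],"spin":0,"fingers":1},{"translation":[0,0,2.4],"spin":0,"fingers":1},{"translation":[0,0,2.8],"spin":0,"fingers":1},{"translation":[0,0,2.8],"spin":0,"fingers":1}]'; python3 f.py
python3 -m pendant '[{"translation":[0,0,0.4],"spin":0,"fingers":1},{"translation":[0,0,0.4],"spin":0,"fingers":1}]'; python3 f.py
```

```text
clock: 13.8
eef_pos: [0.5039, -0.1566, 0.0594]
ee_rot: [2.271, 2.171, 0.0]
force: [-0.3, -0.2, 4.0]
grip_width: 0.247
t 13.95 F [ 0.0985 -0.5147  3.117 ] P [ 0.5039 -0.1566  0.0594] foot z 0.025301507904964313 w 0.23832903994253293 tau [-0.0702  0.0305  0.0127]
clock: 14.2
eef_pos: [0.5038, -0.1566, 0.059]
ee_rot: [2.271, 2.171, 0.0]
force: [0.1, 0.1, 2.4]
grip_width: 0.237
t 14.35 F [-0.2425 -0.4272  2.8363] P [ 0.5038 -0.1566  0.059 ] foot z 0.024917985641389008 w 0.23824761582037748 tau [-0.021  -0.0058  0.0436]
```

```bash
python3 -m pendant '[{"translation":[0,0,0.5],"spin":0,"fingers":1},{"translation":[0,0,0.5],"spin":0,"fingers":1}]'; python3 f.py
python3 -m pendant '[{"translation":[0,0,0.5],"spin":0,"fingers":1},{"translation":[0,0,0.5],"spin":0,"fingers":1}]'; python3 f.py
```

```text
clock: 14.6
eef_pos: [0.5038, -0.1566, 0.0585]
ee_rot: [2.271, 2.171, 0.0]
force: [-0.3, 0.5, 2.4]
grip_width: 0.238
t 14.75 F [ 0.1011 -0.1644  2.9106] P [ 0.5038 -0.1566  0.0585] foot z 0.024420902011121355 w 0.24419065941035323 tau [-0.0451 -0.0878  0.0056]
clock: 15.0
eef_pos: [0.5038, -0.1566, 0.058]
ee_rot: [2.271, 2.171, 0.0]
force: [0.2, -0.4, 3.4]
grip_width: 0.243
t 15.15 F [ 0.1936 -0.1592  3.0869] P [ 0.5038 -0.1566  0.0581] foot z 0.023959497486681892 w 0.24471982536669593 tau [-0.0618 -0.0973 -0.0036]
```

```bash
python3 -m pendant '[{"translation":[0,0,0.5],"spin":0,"fingers":1},{"translation":[0,0,0.5],"spin":0,"fingers":1}]'; python3 f.py
python3 - <<'E'
from h import *
im=r.camera("wrist"); 
z=cv2.resize(im[150:370,180:380],None,fx=2.7,fy=2.7,interpolation=cv2.INTER_CUBIC)
cv2.imwrite("pics/w8.png",np.clip(z.astype(float)*2,0,255).astype(np.uint8))
E
```

```text
clock: 15.4
eef_pos: [0.5038, -0.1566, 0.0575]
ee_rot: [2.271, 2.171, 0.0]
force: [-0.1, -0.4, 4.2]
grip_width: 0.241
t 15.55 F [0.0967 0.0187 4.1594] P [ 0.5038 -0.1566  0.0576] foot z 0.023473343264616572 w 0.24236384467596278 tau [ 0.0167 -0.0196  0.0191]
```

View pics/w8.png

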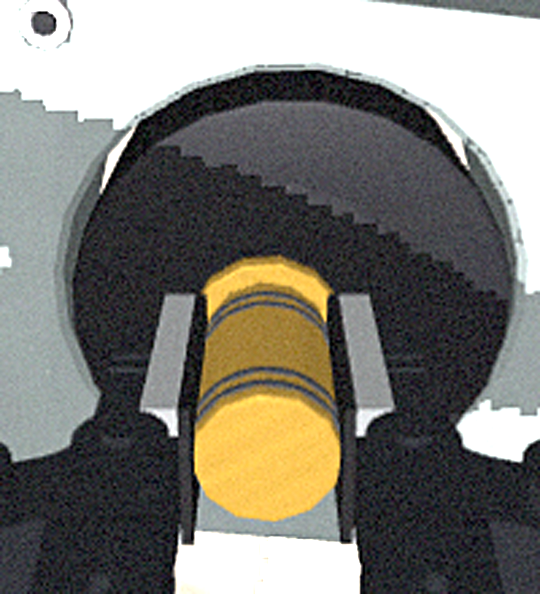

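```bash
python3 -m pendant '[{"translation":[0,0,0.4],"spin":0,"fingers":1},{"translation":[0,0,0.4],"spin":0,"fingers":1}]'; python3 f.py
python3 -m pendant '[{"translation":[0,0,0.4],"spin":0,"fingers":1},{"translation":[0,0,0.4],"spin":0,"fingers":1}]'; python3 f.py
```

```text
clock: 15.85
eef_pos: [0.5038, -0.1566, 0.0572]
ee_rot: [2.271, 2.171, 0.0]
force: [-0.2, -0.1, 4.0]
grip_width: 0.238
t 16.0 F [-0.0655 -0.0988  4.6407] P [ 0.5038 -0.1566  0.0572] foot z 0.02307096296853952 w 0.23952391609125515 tau [-0.0232 -0.0894  0.0295]
clock: 16.25
eef_pos: [0.5039, -0.1566, 0.0568]
ee_rot: [2.271, 2.171, 0.0]
force: [-0.1, -1.0, 5.6]
grip_width: 0.24
t 16.4 F [-0.4531 -0.2167  5.8282] P [ 0.5039 -0.1566  0.0568] foot z 0.022699252036904392 w 0.2396714279530631 tau [-0.0327 -0.0061 -0.042 ]
```

```bash
python3 -m pendant '[{"translation":[0,0,0.4],"spin":0,"fingers":1},{"translation":[0,0,0.4],"spin":0,"fingers":1}]'; python3 f.py
python3 -m pendant '[{"translation":[0,0,0.4],"spin":0,"fingers":1},{"translation":[0,0,0.4],"spin":0,"fingers":1}]'; python3 f.py
```

```text
clock: 16.65
eef_pos: [0.5039, -0.1566, 0.0565]
ee_rot: [2.271, 2.171, 0.0]
force: [-0.5, 0.7, 6.2]
grip_width: 0.239
t 16.8 F [-0.4565  0.3571  5.6401] P [ 0.5039 -0.1566  0.0565] foot z 0.022368238780230483 w 0.24546763126848137 tau [-0.0068 -0.006   0.0604]
clock: 17.05
eef_pos: [0.5039, -0.1566, 0.0561]
ee_rot: [2.271, 2.171, 0.0]
force: [-1.1, -0.3, 6.0]
grip_width: 0.242
t 17.2 F [-0.5233 -0.3457  6.084 ] P [ 0.5039 -0.1566  0.0561] foot z 0.02202197721749862 w 0.24134002936773635 tau [0.0257 0.104  0.0056]
```

Seated: the collar is pressing on the plate (about 3 N above the slug's resistance, so the plate is only just yielding). I'll release and check.

```bash
python3 -m pendant '[{"translation":[0,0,0],"spin":0,"fingers":0.6},{"translation":[0,0,0],"spin":0,"fingers":0.5},{"translation":[0,0,0],"spin":0,"fingers":0.2},{"translation":[0,0,0],"spin":0,"fingers":0},{"translation":[0,0,0],"spin":0,"fingers":0},{"translation":[0,0,0],"spin":0,"fingers":0}]'
python3 - <<'E'
from h import *
im=r.camera("wrist"); cv2.imwrite("pics/w9.png",im)
print(r.get_state()["force"],r.get_state()["grip_width"])
E
```

```text
clock: 17.85
eef_pos: [0.5037, -0.1565, 0.0558]
ee_rot: [-2.271, -2.171, 0.0]
force: [-0.5, 0.0, 0.1]
grip_width: 1.004
[-0.5197  1.126   0.2775] 0.9965276540620845
```

View pics/w9.png

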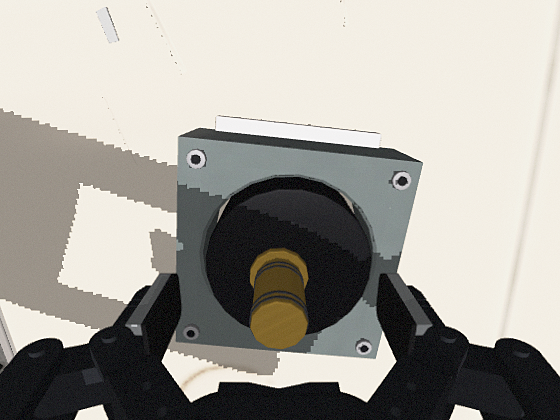

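Released; the pin stands upright with its collar against the plate. I'll retreat upward and check its height.

```bash
python3 -m pendant '[{"translation":[0,0,-30],"spin":0,"fingers":0},{"translation":[0,0,-70],"spin":0,"fingers":0},{"translation":[0,0,-110],"spin":0,"fingers":0},{"translation":[-40,0,-140],"spin":0,"fingers":0},{"translation":[-40,0,-140],"spin":0,"fingers":0},{"translation":[-40,0,-140],"spin":0,"fingers":0},{"translation":[-40,0,-140],"spin":0,"fingers":0}]'
python3 - <<'E'
from h import *
s=r.get_state()
im=r.camera("wrist");
g=r.camera("side");cv2.imwrite("pics/s10.png",cv2.resize(g[130:280,120:380],None,fx=3,fy=3,interpolation=cv2.INTER_CUBIC))
z=cv2.resize(im[80:280,190:360],None,fx=3,fy=3,interpolation=cv2.INTER_CUBIC)
# predicted circles: plate top, collar top, head top; centre from best hole estimate
x,y=.5048,-.1568
for rad,h,col in [(.04,.052,(255,255,0)),(.014,.056,(0,255,0)),(.011,.092,(0,0,255)),(.011,.101,(255,0,255))]:
  th=np.linspace(0,2*np.pi,60);cx,cy=(x,y) if rad<.03 else (.5092,-.1560)
  q=(proj("wrist",np.c_[cx+rad*np.cos(th),cy+rad*np.sin(th),0*th+h],s)-[190,80])*3+1
  cv2.polylines(z,[q.astype(int)],True,col,1)
cv2.imwrite("pics/w10.png",z)
print(s["eef_pos"],s["clock"],s["force"])
E
```

```text
clock: 18.6
eef_pos: [0.5011, -0.1957, 0.1943]
ee_rot: [-2.269, -2.169, 0.001]
force: [-0.5, 0.6, -1.4]
grip_width: 1.001
[ 0.5011 -0.1957  0.1943] 18.6 [-0.5471  0.5701 -1.434 ]
```

View pics/w10.png

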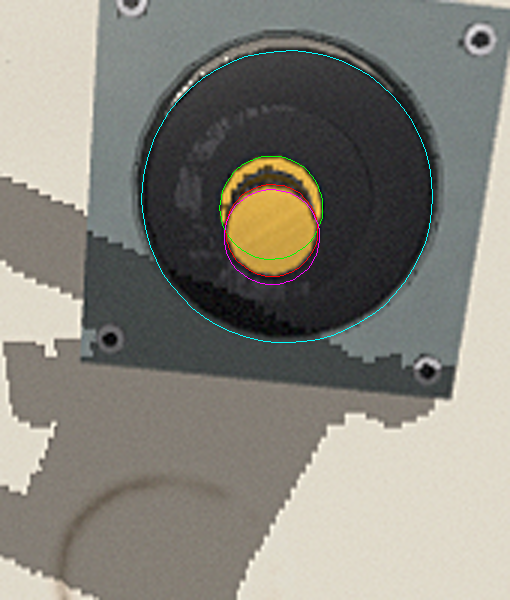

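View pics/s10.png

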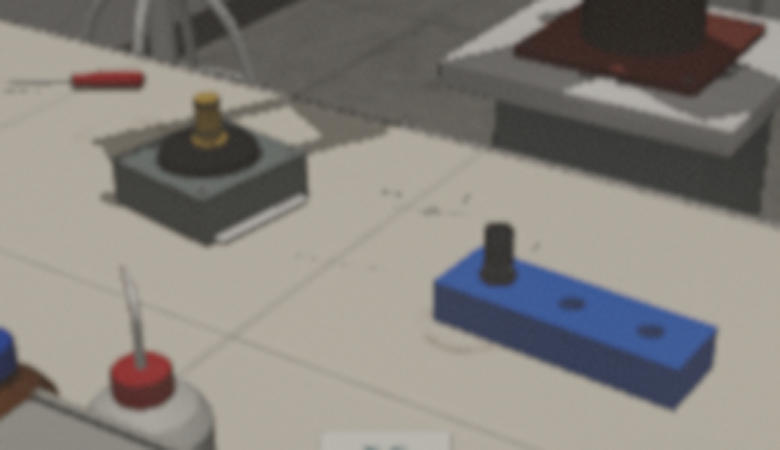

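The head fits the circle predicted for "home" (top at 92 mm) and not the 9 mm proud one. The collar sits at plate height, and the side view shows the collar on the plate with the spare still in the stand. Handing in.

```bash
python3 -c "
from station import r
print(r.job_done())"
```

```text
the job is handed in; nothing more can be done
None
```

The brass-headed pin is home in the mount with its collar on the black plate, and the job was handed in at about 18.7 s.

**What I did:**
- I lifted the pin out of the stand and touched it down about 6 mm short of the hole, whose place I had first estimated from the wrist pictures.
- I slid it under about 5 N until the push vanished, which showed it had dropped in.
- I pressed it in, past the slug, until the collar pushed on the plate with about 3 N more than the slug alone. I then let go and backed the arm clear.

**Last checks:**
- **Height:** in the wrist picture the head and collar match the seated heights (head top at 92 mm, collar top at 56 mm). They do not match a pin standing 9 mm proud.
- **Side view:** the collar sits on the plate, and the spare is still in the stand.
- **Force:** the highest vertical force reading was about 6 N (about 7 N after allowing for the pin's weight), so by force the plate should only just have yielded, well short of its 6 mm stop. I had no direct reading of the plate joint.

**Disagreements:**
- The collar met the plate about 1 to 2 mm lower than my foot-height estimate predicted. The pin may have slipped slightly in the grip or the height was a little off, so I judged the seating by force and pictures.
- The top and wrist cameras differed by about 5 mm on the mount's position. I used the wrist camera and contact instead.

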